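# Shingle the close-packing layer plates in their specimen tray

## Robot

A 7-joint arm with a two-finger parallel gripper is mounted at the origin on the work surface. World frame = base frame: x ahead of the robot, y to its left, z up, the work surface at z = 0. Lengths are in m, angles in rad, forces in N, time in s.
With the tool pointing down it reaches from about 0.425 to 0.925 m from the base axis. Payload 6.8 kg.
Tool frame: the origin (TCP) lies on the front face of the gripper's body, between the roots of the fingers; the fingertips stand 73 mm ahead of it and the grasp point (between the pads) lies r.pinch_z ahead of it (r.pinch_z is the distance from the TCP to the grasp point, in m); z points along the fingers, y is the direction in which the jaws open and shut (so a half turn about z gives the same grasp; the last joint's range is limited). The gripper opens to 85 mm and grips with 20 to 120 N. Pads are 22 mm wide; open, the fingers measure 114 mm over their backs; the gripper's body (76 mm by 85 mm) begins 54 mm behind the grasp point. The pads swing forward as they close: fully open they stand 13 mm farther back than shut.
Start: joints at [1.138, 0.477, 0.022, 1.555, -0.011, 1.109, -0.083], TCP at [0.215, -0.64, 0.304] pointing down, gripper open.
Joint ranges: [-2.96, 2.96], [-0.34, 2.1], [-1.41, 1.46], [0.24, 2.44], [-1.37, 4.51], [0.17, 1.92], [-2.96, 2.96]. Speed limits (rad/s): [2.39, 2.39, 3.14, 3.14, 3.14, 3.14, 3.14].

## Interface

Orientations are given as a rotation vector (axis times angle).
In Python, from bench import readout, grab_frame, r, search_frame, masks_of, tip_of gives the robot as it stands.
- The arm moves only by the tool step_arm, never from a script. Its argument "commands" is a list of rows, each a list of 7 numbers: the shift along the tool's x, y, z as a fraction of full scale, then the turn, a rotation vector about the tool's x, y, z as a fraction of full scale, then the gripper's target within -1 to 1 (shut at 1, half-way at 0, fully open at -1). In form: [[tx, ty, tz, ax, ay, az, hand], ...]. A call has exactly 10 rows; each row is the pose to reach, as a shift and turn from the pose measured when the call began, along the tool's axes at that moment, turning the shorter way round; what a row does not reach only later rows make up. Full scale, the value 1, is 500 mm for a shift and 360 degrees for a turn. A row lasts 1/8 s, in which the tool goes at most 62.5 mm and 10.7 degrees, less where a joint would pass 70% of its speed; a pose out of reach is approached as far as the arm can. A call with a number of a shift or a turn outside -1 to 1 is refused whole. A call with a gripper value outside its range is refused whole. The fingers move at their own pace and stop on an object; "newtons" is the grip in N (left out, the last holds). Time passes only in rows, so rows that repeat a pose let the fingers close, or fill a call up. It gives the time, the measured TCP pose, the force and the opening at its end, in the units of the state.
- readout.get_obs(): the state, without advancing time (a new reading comes with each control period).
- grab_frame(name): name is "scene" or "top" or "wrist"; returns a dict with "img" (400x640x3 uint8, red, green, blue), "K" (3x3 intrinsics, pixels), "world_to_cam" (4x4, takes a point from world to camera coordinates). Camera axes: x right, y down, z forward; pixel columns grow to the right and rows downward; lengths in m; the calibration is good to about 2 mm. The wrist camera is an equidistant fisheye: a pixel r from the principal point sees the ray r / f radians off the axis. A picture is of the moment at which its call begins. There is no depth.
- r.hand_in(): hands the job in, once; it reports no verdict.
Trained networks look in a picture, given as the dict that the camera call returned (one of the last four; its "shot" number tells which), for a name from the list of things; names that differ only in an ending like _2 or _b are one class to them, and where a whole thing is asked for, a point or a joint stands for the part that bears it (a point fixed in the world has none). Each returns a list of dicts, best first, with "p" (0 to 1); they miss things now and then, are a little off and sometimes report something else, mostly with a low value. They report only what shows in the picture. A call takes as long as a camera call. They do not tell look-alikes from the thing itself.
- search_frame(thing, picture): "extent" ([centre column, centre row, width, height] in pixels, round what is visible of it).
- masks_of(thing, picture): "pixels" (400x640 bool, what is visible of it) and "extent" ([centre column, centre row, width, height] in pixels, round what is visible of it).
- tip_of(thing, picture): "point" ([column, row] in pixels: a listed point, or the origin of a listed thing).
The state is a dict: "clock": time; "joints": joint angles; "qvel": joint speeds; "tau": joint torques, N m; "tcp_pos": TCP position; "orientation": TCP orientation; "contact_force": force on the tool from outside, world axes, zero at the start; "moment": the same for the moment, N m; "grip_width": finger opening in m.
Only numpy, scipy, OpenCV 4.12 (cv2) and the standard library are available. Lean on these libraries where they do the work, as an engineer would, in place of code of your own. Each camera call takes 0.05 s, during which the arm holds its last target. There are 200 camera calls.

## Task

Lay the three layer plates in the specimen tray as a shingled row for the class, all along the middle of the tray and straight with it, their colour bands towards the end with the brass handle: red first, flat on the tray floor with its band end up against the inside of that end wall, then yellow lying over the plain end of red, then blue over the plain end of yellow, each overlapping the plate before by about a third of its length so that all three colour bands show in full. Lay the plates down, do not drop or throw them, and leave the other things on the desk where they are.

Things in the scene. Friction and masses are not known exactly. Their poses are not given: they have to be found in the camera images.
- tray: Shallow aluminium specimen tray with a dark liner, fixed to the desk. Outside 308 x 138 x 18 mm, inside 300 x 130 mm, walls 4 mm thick, inner floor 4 mm above the desk, so the walls stand 14 mm above the floor. A brass bow handle (reaching 26 mm out, 14 mm high) is on the outside of one end wall. Origin at the centre of its underside; x runs along its length from the handle end towards the plain end, y across, z up.
- tray_stop (a point): Point in the tray at the foot of the inner face of the handle-end wall: on the tray's centre line, at floor level (150 mm from the tray's origin along -x, 4 mm above the desk). Axes as the tray's.
- plate_red: Opal-white acrylic layer plate with a red colour band, loose, 110 x 56 x 8 mm, about 60 g; grey printed dots on the white part. Origin at the centre of its underside; x runs along its length from the band end (-55 mm) to the plain white end (+55 mm), y across its width, z up. The band covers the 36 mm next to the band end.
- plate_red_band (a point): Middle of the lower edge of the red plate's band end (55 mm from its origin along -x, on the underside). Axes as the plate's.
- plate_yellow: Opal-white acrylic layer plate with a yellow colour band, loose, 110 x 56 x 8 mm, about 60 g; grey printed dots on the white part. Origin at the centre of its underside; x runs along its length from the band end (-55 mm) to the plain white end (+55 mm), y across its width, z up. The band covers the 36 mm next to the band end.
- plate_yellow_band (a point): Middle of the lower edge of the yellow plate's band end (55 mm from its origin along -x, on the underside). Axes as the plate's.
- plate_blue: Opal-white acrylic layer plate with a blue colour band, loose, 110 x 56 x 8 mm, about 60 g; grey printed dots on the white part. Origin at the centre of its underside; x runs along its length from the band end (-55 mm) to the plain white end (+55 mm), y across its width, z up. The band covers the 36 mm next to the band end.
- plate_blue_band (a point): Middle of the lower edge of the blue plate's band end (55 mm from its origin along -x, on the underside). Axes as the plate's.
- petri: Smoked glass petri dish with lid, 95 mm across, 18 mm high, loose bystander; origin at the centre of its underside.
- pyrite: Brassy pyrite cube, 45 mm, 0.44 kg, loose bystander; origin at the centre of its underside.
- vial: Squat amber glass vial with black cap, 48 mm across, 58 mm high, loose bystander; origin at the centre of its underside.
- forceps: Long stainless steel forceps lying on their side, 210 mm long, 10 mm high, loose bystander; origin on the desk near the middle, x along their length towards the tips.
- unit_cell: Silver aluminium body-centred unit-cell frame, about 98 mm cube of rods and balls, loose bystander; origin at the centre of its underside.
- quartz: Smoky quartz point on a dark wooden base 70 x 60 mm, 81 mm high, loose bystander; origin at the centre of its underside.
There are look-alikes about, which are no part of the job. What is shaped like the plate_yellow but turquoise is not meant.

How it is judged:
On the way, in this order (a step that is already met when the one before it is completed fails the run):
1. the red plate lies flat, let go, band end against the handle-end wall, straight along the middle of the tray (angle between the y axis of plate_red and the y axis of tray, either way round below 0.15 rad and y of plate_red in the frame of tray_stop between -0.016 and 0.016 m and linear speed of plate_red below 0.02 m/s and contact force between plate_red and the fingers below 0.05 N and x of plate_red_band in the frame of tray_stop between -0.004 and 0.012 m and z of plate_red in the frame of tray_stop below 0.004 m and angle between plate_red's own z axis and vertical below 0.04 rad), for 0.2 s.
2. the yellow plate lies, let go, over the plain end of the red one, red band fully showing (all of step 1 and angle between the y axis of plate_yellow and the y axis of tray, either way round below 0.15 rad and y of plate_yellow in the frame of tray_stop between -0.016 and 0.016 m and linear speed of plate_yellow below 0.02 m/s and contact force between plate_yellow and the fingers below 0.05 N and x of plate_yellow_band in the frame of plate_red between -0.012 and 0.037 m and z of plate_yellow_band in the frame of plate_red between 0.004 and 0.02 m and x of plate_yellow in the frame of plate_red above 0.04 m and angle between plate_yellow's own z axis and vertical below 0.2 rad), for 0.2 s.
3. the blue plate lies, let go, over the plain end of the yellow one, yellow band fully showing (all of step 2 and angle between the y axis of plate_blue and the y axis of tray, either way round below 0.15 rad and y of plate_blue in the frame of tray_stop between -0.016 and 0.016 m and linear speed of plate_blue below 0.02 m/s and contact force between plate_blue and the fingers below 0.05 N and x of plate_blue_band in the frame of plate_yellow between -0.012 and 0.037 m and z of plate_blue_band in the frame of plate_yellow between 0.004 and 0.02 m and x of plate_blue in the frame of plate_yellow above 0.04 m and angle between plate_blue's own z axis and vertical below 0.2 rad), for 0.2 s.
At the end, for the whole second after the job is handed in: Red flat on the tray floor, band end within 12 mm of the handle-end wall; yellow on red and blue on yellow, each overlapping by 18 to 67 mm, bands towards the handle, tilted under 0.2 rad; every plate within 16 mm of the tray's centre line, within 0.15 rad of straight, released, at rest (all of step 3); the robot touches nothing.
It fails at once if a plate is dropped or thrown (moves freely faster than 0.6 m/s) ((contact force between plate_red and the fingers below 0.02 N and linear speed of plate_red above 0.6 m/s) or (contact force between plate_yellow and the fingers below 0.02 N and linear speed of plate_yellow above 0.6 m/s) or (contact force between plate_blue and the fingers below 0.02 N and linear speed of plate_blue above 0.6 m/s)).
It fails at once if another thing on the desk is moved by more than 30 mm (distance of any of petri, pyrite, vial, forceps, unit_cell, quartz from where it was at the start of the episode above 0.03 m).
It also fails if it takes over 69 s, if anything falls off the work surface, if the arm or the gripper's body presses on something with over 40 N, if the wrist force passes 120 N, or if a joint passes its speed limit or range.

## Working session

There is one attempt and no reset: what is moved stays moved. The work goes in short steps, Python scripts to look and compute and a tool call to move; the robot and the scene stay as the last step left them, time stands still between calls to the robot, and variables do not carry over. Pictures are saved under pics/ and viewed, about 8 in all and at most 12, crops included, and the job is handed in when it is done.

Besides the shell and the picture viewer there is one more tool, called after "Request:" as name([rows], argument=value, ...), one row to a line, values as JSON. step_arm: Moves the arm, as the interface text tells. Its arguments: {"type":"object","properties":{"commands":{"type":"array"},"newtons":{"type":"number"}},"required":["commands"]}

```bash
mkdir -p pics
cat > h.py <<'E'
import numpy as np, cv2
from scipy.spatial.transform import Rotation as R
from bench import readout, grab_frame, r, search_frame, masks_of, tip_of
def save(n,im): cv2.imwrite('pics/'+n+'.png',im[...,::-1])
def toworld(f,uv,z=0.0):
    K=f['K'];T=f['world_to_cam'];Rm=T[:3,:3];c=-Rm.T@T[:3,3]
    d=Rm.T@np.linalg.inv(K)@np.array([uv[0],uv[1],1.0])
    return c+d*(z-c[2])/d[2]
def proj(f,p):
    q=f['world_to_cam']@np.append(p,1);q=f['K']@q[:3];return q[:2]/q[2]
E
python3 - <<'E'
from h import *
o=readout.get_obs();print({k:np.round(v,3) for k,v in o.items()},r.pinch_z)
for n in ['top','scene']:
    f=grab_frame(n);save(n,f['img'])
    print(n,-f['world_to_cam'][:3,:3].T@f['world_to_cam'][:3,3])
    for t in ['plate_red','plate_yellow','plate_blue','tray','tray_stop','plate_red_band','plate_yellow_band','plate_blue_band']:
        if t not in('tray_stop',):
            print(t,[(np.round(d['extent']),round(d['p'],2)) for d in search_frame(t,f)][:5])
        if n=='top':print(' tip',[(np.round(d['point']),round(d['p'],2),np.round(toworld(f,d['point'],.004),3)) for d in tip_of(t,f)][:5])
E
```

```text
{'clock': np.float64(0.0), 'joints': array([ 1.138,  0.478,  0.022,  1.556, -0.012,  1.109, -0.083]), 'qvel': array([ 0.002,  0.   ,  0.001,  0.001, -0.001,  0.   ,  0.001]), 'tau': array([ 1.0000e-03, -5.9646e+01,  1.6080e+00, -2.8120e+01,  1.2000e-02,
        9.0000e-03, -0.0000e+00]), 'tcp_pos': array([ 0.215, -0.639,  0.303]), 'orientation': array([-3.098e+00, -5.080e-01,  1.000e-03]), 'contact_force': array([-0.382, -0.541,  0.146]), 'moment': array([-0.011,  0.015,  0.02 ]), 'grip_width': np.float64(0.085)} 0.0539
top [ 0.2073546  -0.01207752  1.44668093]
plate_red [(array([268., 164.,  33.,  26.]), 0.97)]
 tip [(array([270., 164.]), 0.63, array([0.655, 0.199, 0.004]))]
plate_yellow [(array([260., 268.,  26.,  36.]), 0.84), (array([266., 119.,  36.,  28.]), 0.74), (array([211., 220.,  33.,  24.]), 0.73), (array([337., 167.,  35.,  20.]), 0.67), (array([413., 296.,  33.,  25.]), 0.59)]
 tip [(array([265., 119.]), 0.93, array([0.818, 0.232, 0.004])), (array([415., 294.]), 0.88, array([ 0.247, -0.3  ,  0.004])), (array([260., 263.]), 0.85, array([0.315, 0.205, 0.004])), (array([33
[... 1481 characters left out ...]
  31.]), 0.94), (array([228., 141.,  42.,  13.]), 0.93), (array([443., 314.,  46.,  51.]), 0.92), (array([325., 257.,  46.,  25.]), 0.65), (array([234., 254.,  42.,  38.]), 0.49)]
plate_blue [(array([463., 178.,  39.,  26.]), 0.85)]
tray [(array([318., 187., 127.,  60.]), 0.65)]
plate_red_band [(array([419., 246.,  51.,  36.]), 0.83)]
plate_yellow_band [(array([225., 141.,  34.,  18.]), 0.84), (array([326., 260.,  52.,  23.]), 0.75), (array([445., 315.,  48.,  52.]), 0.68), (array([389., 145.,  36.,  29.]), 0.63)]
plate_blue_band [(array([465., 177.,  43.,  24.]), 0.85), (array([234., 253.,  37.,  35.]), 0.56), (array([327., 258.,  48.,  23.]), 0.55), (array([198., 190.,  20.,  23.]), 0.26)]
```

Run:
```python
import cv2
a=cv2.imread('pics/top.png')[70:330,150:480]
cv2.imwrite('pics/topc.png',cv2.resize(a,(760,599),interpolation=cv2.INTER_CUBIC))
a=cv2.imread('pics/scene.png')[100:380,160:520]
cv2.imwrite('pics/scenec.png',cv2.resize(a,(770,599),interpolation=cv2.INTER_CUBIC))
```

```text
(no output)
```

View pics/topc.png

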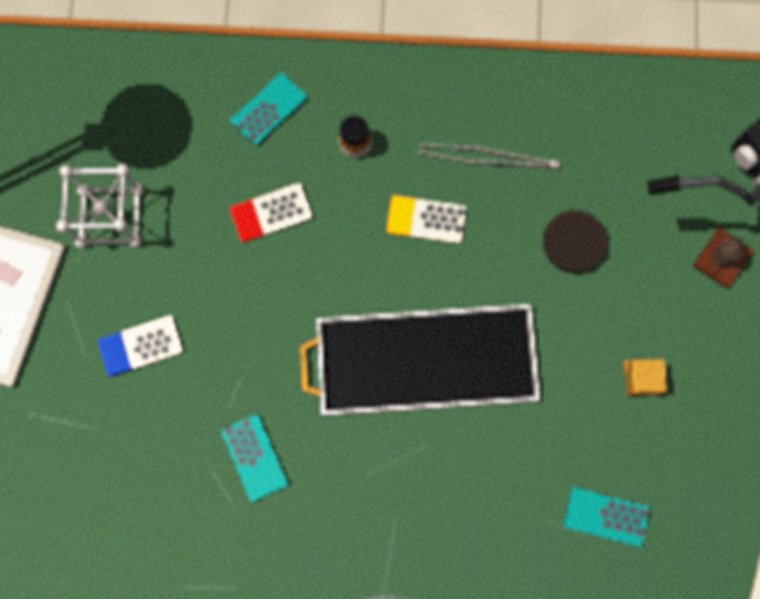

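View pics/scenec.png

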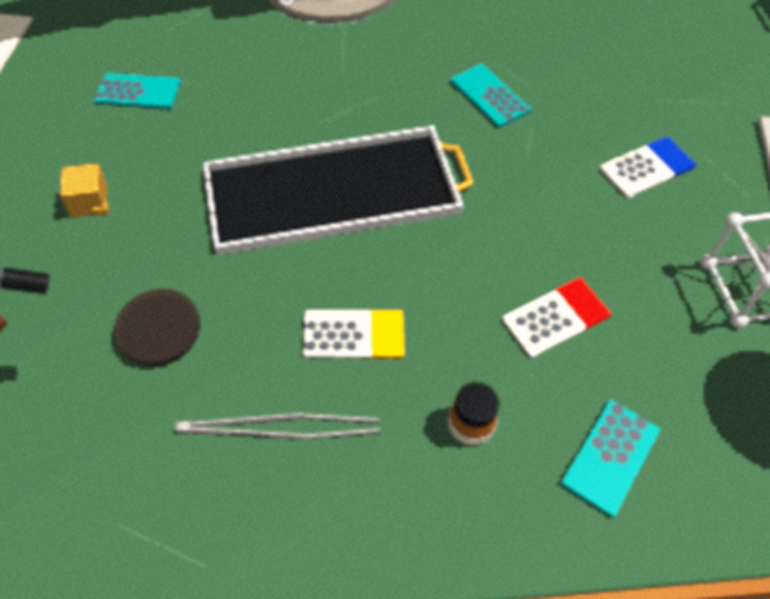

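The crops show three turquoise look-alikes at full-frame top pixels (266,119), (260,268) and (413,296). The only plate with a yellow band is at (337,165), so that is the one meant. Red is at (268,164) and blue at (211,221). The tray handle is on its left end, near (283,230), which is world +y. Next I measure the poses.

```bash
cat >> h.py <<'E'
P0={'plate_red':(.655,.199),'plate_yellow':(.664,-.014),'plate_blue':(.454,.379),'tray':(.445,-.03)}
def rect(f,uv,z):
    W=np.array([toworld(f,p,z)[:2] for p in uv],np.float32)
    c,s,a=cv2.minAreaRect(W*1000);a=np.radians(a)
    if s[0]<s[1]: s=s[::-1];a+=np.pi/2
    a=(a+np.pi/2)%np.pi-np.pi/2
    if a>0:a-=np.pi   # x axis of plate/tray points to -y world here
    return np.round(np.array(c)/1000,4),np.round(s,1),round(a,3)
def plate(f,t,z=.008,near=None):
    near=P0[t] if near is None else near
    u0=proj(f,np.array([*near,z]))
    m=[d for d in masks_of(t,f) if np.hypot(*(np.array(d['extent'][:2])-u0))<12]
    if not m:return None
    m=m[0];k=m['pixels'].astype(np.uint8)
    cn=max(cv2.findContours(k,cv2.RETR_EXTERNAL,cv2.CHAIN_APPROX_NONE)[0],key=cv2.contourArea)[:,0]
    return rect(f,cn,z),round(m['p'],2)
E
python3 - <<'E'
from h import *
for n in ['top','scene']:
    f=grab_frame(n);I=f['img'].astype(int)
    for t in list(P0)[:3]: print(n,t,plate(f,t))
    hsv=cv2.cvtColor(f['img'],cv2.COLOR_RGB2HSV)
    # colour blobs (white+band) near each plate
    for t in list(P0)[:3]:
        u=proj(f,np.array([*P0[t],.008])).astype(int);sl=np.zeros(I.shape[:2],np.uint8);cv2.circle(sl,tuple(map(int,u)),32,1,-1)
        notgreen=((hsv[...,0]<35)|(hsv[...,0]>95)|(hsv[...,1]<60))&(hsv[...,2]>90)&(sl>0)
        nn,l,s,_=cv2.connectedComponentsWithStats(notgreen.astype(np.uint8))
        j=1+np.argmin([np.hypot(*(_[i]-u))-s[i,4]/30 for i in range(1,nn)])
        print('  col',t,s[j,4],rect(f,np.argwhere(l==j)[:,::-1],.008))
    u=proj(f,np.array([.445,-.03,.018]))
    w=(hsv[...,1]<50)&(hsv[...,2]>110);g=np.zeros_like(w);a,b=map(int,u);g[b-45:b+45,a-80:a+80]=1
    nn,l,s,_=cv2.connectedComponentsWithStats((w&g).astype(np.uint8),connectivity=8)
    j=1+np.argmax(s[1:,2]); print('  tray',s[j],rect(f,np.argwhere(l==j)[:,::-1],.018))
E
```

```text
top plate_red ((array([0.658 , 0.2082]), array([109.9,  59.1]), np.float64(-1.177)), 0.95)
top plate_yellow ((array([ 0.6584, -0.0236]), array([110.4,  62.5]), np.float64(-1.666)), 0.66)
top plate_blue ((array([0.4475, 0.3798]), array([110.9,  56.9]), np.float64(-1.197)), 0.94)
  col plate_red 609 (array([0.6604, 0.2097]), array([117.1,  63.9]), np.float64(-1.163))
  col plate_yellow 607 (array([ 0.6624, -0.0217]), array([116.9,  64.1]), np.float64(-1.665))
  col plate_blue 651 (array([0.4496, 0.3811]), array([116.,  64.]), np.float64(-1.183))
  tray [287 201  98  50 747] (array([ 0.4512, -0.0329]), array([314.2, 145.7]), np.float64(-1.45))
scene plate_red ((array([0.664, 0.209]), array([114.2,  61.6]), np.float64(-1.16)), 0.83)
scene plate_yellow ((array([ 0.6657, -0.021 ]), array([114.5,  62.5]), np.float64(-1.656)), 0.78)
scene plate_blue ((array([0.454 , 0.3798]), array([114.2,  62.6]), np.float64(-1.208)), 0.89)
  col plate_red 1087 (array([0.6632, 0.2096]), array([118. ,  62.8]), np.float64(-1.159))
  col plate_yellow 1133 (array([ 0.6656, -0.0219]), array([115.2,  62.5]), np.float64(-1.656))
  col plate_blue 748 (array([0.4531, 0.3798]), array([119.7,  64.2]), np.float64(-1.172))
  tray [ 255  158  122   61 1431] (array([ 0.4589, -0.0324]), array([311.7, 153.9]), np.float64(-1.449))
```

```bash
cat >> h.py <<'E'
TR=np.array([.452,-.0327]);TA=-1.45
def intray(x,y=0.): return TR+x*np.array([np.cos(TA),np.sin(TA)])+y*np.array([-np.sin(TA),np.cos(TA)])
def row(xy,z,ang,tilt=0.):
    """TCP target; ang = world angle of plate x; tilt>0 lifts the band end. -> tool-frame row"""
    o=readout.get_obs();C=R.from_rotvec(o['orientation'])
    y=np.array([-np.sin(ang),np.cos(ang),0]);zt=np.array([0,0,-1.]);D=R.from_matrix(np.c_[np.cross(y,zt),y,zt])*R.from_rotvec([0,-tilt,0])
    d=C.inv().apply(np.array([*xy,z])-o['tcp_pos'])/.5
    w=(C.inv()*D).as_rotvec()/(2*np.pi)
    return np.round(np.r_[d,w],4).tolist()
def st():
    o=readout.get_obs();return [round(float(o['clock']),2),np.round(o['tcp_pos'],4),np.round(o['contact_force'],1),round(float(o['grip_width']),4),round(float(r.pinch_z),4)]
E
python3 - <<'E'
from h import *
print(row((.6615,.2095),.2,-1.16), intray(-.091),intray(-.017),intray(.057))
# tilt sign check: band end direction = tool x; lifted?
y=np.array([1.,0,0]);z=np.array([0,0,-1.]);D=R.from_matrix(np.c_[np.cross(y,z),y,z])*R.from_rotvec([0,-.1,0]);print(D.apply([1,0,0]))
E
```

```text
[1.3875, -1.325, 0.2078, 0.0, 0.0, -0.2637] [0.44103425 0.05763688] [ 0.44995145 -0.01582388] [ 0.45886866 -0.08928464]
[ 0.          0.99500417 -0.09983342]
```

Request:
step_arm([
  [0.9,-0.86,0.1,0,0,-0.264,-0.5],
  [0.9,-0.86,0.1,0,0,-0.264,-0.5],
  [0.9,-0.86,0.1,0,0,-0.264,-0.5],
  [0.9,-0.86,0.1,0,0,-0.264,-0.5],
  [0.9,-0.86,0.1,0,0,-0.264,-0.5],
  [0.9,-0.86,0.1,0,0,-0.264,-0.5],
  [0.9,-0.86,0.1,0,0,-0.264,-0.5],
  [0.9,-0.86,0.1,0,0,-0.264,-0.5],
  [0.9,-0.86,0.1,0,0,-0.264,-0.5],
  [0.9,-0.86,0.1,0,0,-0.264,-0.5],
], newtons=30)

```text
clock: 2.85
tcp_pos: [0.5055, -0.0871, 0.2541]
orientation: [1.717, 2.63, 0.0]
contact_force: [0.9, -1.2, 0.3]
grip_width: 0.0643
```

```bash
sed -i 's/\[0,-tilt,0\]/[0,tilt,0]/' h.py; python3 -c "
from h import *
print(st(),row((.6615,.2095),.2,-1.16))"
```

```text
[2.85, array([ 0.5055, -0.0871,  0.2541]), array([ 0.9, -1.2,  0.3]), 0.0643, 0.0539] [0.4178, 0.5241, 0.1084, 0.0001, 0.0001, 0.0005]
```

Request:
step_arm([
  [0.418,0.524,0.108,0,0,0,-0.7],
  [0.418,0.524,0.108,0,0,0,-0.7],
  [0.418,0.524,0.108,0,0,0,-0.7],
  [0.418,0.524,0.108,0,0,0,-0.7],
  [0.418,0.524,0.108,0,0,0,-0.7],
  [0.418,0.524,0.108,0,0,0,-0.7],
  [0.418,0.524,0.108,0,0,0,-0.7],
  [0.418,0.524,0.108,0,0,0,-0.7],
  [0.418,0.524,0.108,0,0,0,-0.7],
  [0.418,0.524,0.108,0,0,0,-0.7],
])

```text
clock: 4.1
tcp_pos: [0.6615, 0.2082, 0.2006]
orientation: [1.719, 2.628, 0.0]
contact_force: [-0.5, -0.1, 0.0]
grip_width: 0.0729
```

```bash
cat >> h.py <<'E'
def fish(f,uv,z):
    K=f['K'];T=f['world_to_cam'];Rm=T[:3,:3];c=-Rm.T@T[:3,3]
    m=(np.array(uv)-K[:2,2])/[K[0,0],K[1,1]];th=np.hypot(*m);m=m/max(th,1e-9)
    d=Rm.T@np.array([*(np.sin(th)*m),np.cos(th)]);return c+d*(z-c[2])/d[2]
def wrist(t,z=.008,zs=None):
    f=grab_frame('wrist')
    for d in masks_of(t,f)[:2]:
        cn=max(cv2.findContours(d['pixels'].astype(np.uint8),cv2.RETR_EXTERNAL,cv2.CHAIN_APPROX_NONE)[0],key=cv2.contourArea)[:,0]
        W=np.array([fish(f,p,z)[:2] for p in cn],np.float32);c,s,a=cv2.minAreaRect(W*1000)
        if s[0]<s[1]:a+=90
        print(t,round(d['p'],2),np.round(c,1),np.round(s,1),round(np.radians(a)%np.pi-np.pi,3),'ext',np.round(d['extent']))
    return f
E
python3 - <<'E'
from h import *
print(st());f=wrist('plate_red');save('w1',f['img'])
print(row((.6615,.2095),.078,-1.16))
E
```

```text
[4.1, array([0.6615, 0.2082, 0.2006]), array([-0.5, -0.1,  0. ]), 0.0729, 0.0539]
plate_red 0.74 [662.  210.6] [ 57.7 111.4] -1.161 ext [317. 185.  68. 126.]
[0.0016, 0.0004, 0.245, 0.0002, 0.0002, 0.0003]
```

View pics/w1.png

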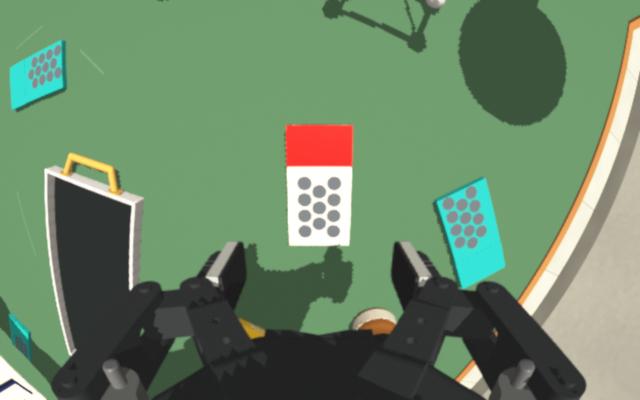

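The wrist view puts the red plate at about (320,185), centred between the jaws. It agrees with my estimate to 1–2 mm.

Request:
step_arm([
  [0.004,0,0.12,0,0,0,-0.7],
  [0.004,0,0.2,0,0,0,-0.7],
  [0.004,0,0.24,0,0,0,-0.7],
  [0.004,0,0.248,0,0,0,-0.7],
  [0.004,0,0.248,0,0,0,-0.7],
  [0.004,0,0.248,0,0,0,1],
  [0.004,0,0.248,0,0,0,1],
  [0.004,0,0.248,0,0,0,1],
  [0.004,0,0.248,0,0,0,1],
  [0.004,0,0.248,0,0,0,1],
])

```text
clock: 5.45
tcp_pos: [0.6628, 0.2117, 0.0808]
orientation: [1.717, 2.625, 0.007]
contact_force: [-4.0, -2.0, 16.4]
grip_width: 0.0003
```

```bash
python3 -c "
from h import *
print(st());f=grab_frame('wrist');save('w2',f['img'])"
```

```text
[5.45, array([0.6628, 0.2117, 0.0808]), array([-4. , -2. , 16.4]), 0.0003, 0.0539]
```

View pics/w2.png

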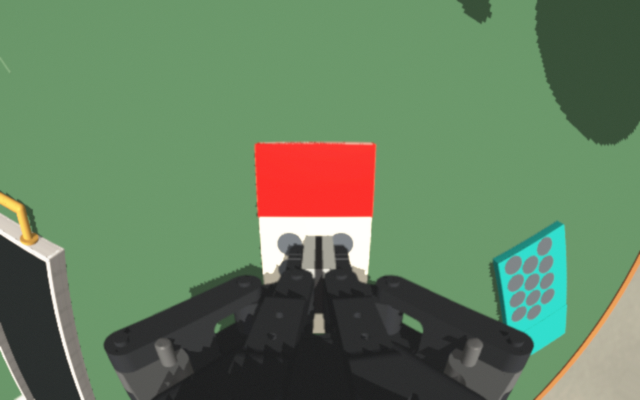

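The jaws closed on top of the plate, because the tips stand farther back when open than shut. I lift, open, and go about 11 mm lower.

Request:
step_arm([
  [0,0,-0.02,0,0,0,-0.7],
  [0,0,-0.02,0,0,0,-0.7],
  [0,0,-0.02,0,0,0,-0.7],
  [0,0,-0.02,0,0,0,-0.7],
  [0,0,-0.02,0,0,0,-0.7],
  [0,0,0.021,0,0,0,-0.7],
  [0,0,0.021,0,0,0,-0.7],
  [0,0,0.021,0,0,0,1],
  [0,0,0.021,0,0,0,1],
  [0,0,0.021,0,0,0,1],
])

```text
clock: 6.75
tcp_pos: [0.6629, 0.2117, 0.0705]
orientation: [1.717, 2.625, 0.008]
contact_force: [0.5, -0.6, -0.6]
grip_width: 0.0549
```

```bash
python3 -c "
from h import *
print(st(),row((.6615,.2105),.0703,-1.16));print(row(intray(-.091),.2,TA))"
```

```text
[6.75, array([0.6629, 0.2117, 0.0705]), array([ 0.5, -0.6, -0.6]), 0.0549, 0.0539] [-0.0011, -0.0036, 0.0003, 0.0011, 0.0003, 0.0003]
[-0.1048, -0.5283, -0.2625, 0.0011, 0.0001, 0.0464]
```

Request:
step_arm([
  [0,0,-0.04,0,0,0,1],
  [0,0,-0.1,0,0,0,1],
  [0,0,-0.16,0,0,0,1],
  [-0.03,-0.12,-0.16,0,0,0.046,1],
  [-0.05,-0.24,-0.16,0,0,0.046,1],
  [-0.075,-0.36,-0.16,0,0,0.046,1],
  [-0.095,-0.46,-0.16,0,0,0.046,1],
  [-0.105,-0.528,-0.16,0,0,0.046,1],
  [-0.105,-0.528,-0.16,0,0,0.046,1],
  [-0.105,-0.528,-0.16,0,0,0.046,1],
], newtons=40)

```text
clock: 8.0
tcp_pos: [0.443, 0.0583, 0.15]
orientation: [2.076, 2.35, 0.013]
contact_force: [0.4, 0.4, -1.0]
grip_width: 0.0545
```

Run:
```python
from h import *
print(st())
f=wrist('plate_red',z=.083);save('w3',f['img'])
for d in tip_of('tray_stop',f)[:2]: print('stop',d['p'],d['point'],fish(f,d['point'],.004))
print(row(intray(-.091),.076,TA))
f=grab_frame('top')
for d in tip_of('tray_stop',f)[:2]: print('stop',d['p'],d['point'],toworld(f,d['point'],.004))
```

```text
[8.0, array([0.443 , 0.0583, 0.15  ]), array([ 0.4,  0.4, -1. ]), 0.0545, 0.0539]
plate_red 0.83 [444.4  61.1] [ 58.6 105.4] -1.447 ext [316. 240. 129. 195.]
stop 0.58 [313.5, 120.1] [0.43442444 0.12072836 0.004     ]
[-0.0015, -0.005, 0.1465, 0.0014, -0.0002, 0.0006]
stop 0.69 [288.5, 228.4] [0.43500619 0.12031046 0.004     ]
stop 0.52 [198.0, 164.5] [0.63899728 0.44638709 0.004     ]
```

View pics/w3.png

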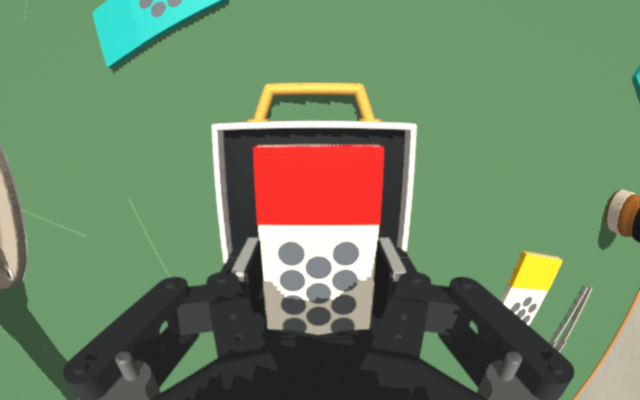

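The wrist view shows red held straight, with its band end at row 146. The tray's outer handle-wall rim is at row 124, between columns 213 and 415.

Run:
```python
from h import *
f=grab_frame('wrist');e=np.array([np.cos(TA),np.sin(TA)]);n=np.array([-np.sin(TA),np.cos(TA)])
q=lambda p:(round((p[:2]-TR)@e*1000,1),round((p[:2]-TR)@n*1000,1))
for uv,z in [((214,124),.018),((314,124),.018),((415,124),.018),((314,131),.018),((218,180),.018),((412,180),.018),((319,146),.0875),((255,146),.0875),((383,146),.0875)]: print(uv,z,q(fish(f,uv,z)))
print(q(readout.get_obs()['tcp_pos']))
```

```text
(214, 124) 0.018 (np.float64(-154.3), np.float64(-66.0))
(314, 124) 0.018 (np.float64(-152.6), np.float64(0.4))
(415, 124) 0.018 (np.float64(-154.2), np.float64(67.2))
(314, 131) 0.018 (np.float64(-148.0), np.float64(0.4))
(218, 180) 0.018 (np.float64(-116.0), np.float64(-65.4))
(412, 180) 0.018 (np.float64(-116.0), np.float64(67.3))
(319, 146) 0.0875 (np.float64(-146.4), np.float64(2.9))
(255, 146) 0.0875 (np.float64(-146.6), np.float64(-24.4))
(383, 146) 0.0875 (np.float64(-146.7), np.float64(30.4))
(np.float64(-91.4), np.float64(1.1))
```

Request:
step_arm([
  [0,-0.004,0.06,0.001,0,0,1],
  [0,-0.004,0.11,0.001,0,0,1],
  [0,-0.004,0.14,0.001,0,0,1],
  [0,-0.004,0.15,0.001,0,0,1],
  [0,-0.004,0.151,0.001,0,0,1],
  [0,-0.004,0.151,0.001,0,0,1],
  [0,-0.004,0.151,0.001,0,0,-0.7],
  [0,-0.004,0.151,0.001,0,0,-0.7],
  [0,-0.004,0.151,0.001,0,0,-0.7],
  [0,-0.004,0.08,0.001,0,0,-0.7],
])

```text
clock: 9.55
tcp_pos: [0.4391, 0.0578, 0.1076]
orientation: [-2.077, -2.353, 0.003]
contact_force: [0.8, -0.7, 0.4]
grip_width: 0.0725
```

Run:
```python
from h import *
print(st());print(row((.664,-.0215),.15,-1.66))
```

```text
[9.55, array([0.4391, 0.0578, 0.1076]), array([ 0.8, -0.7,  0.4]), 0.0725, 0.0539]
[-0.2133, 0.4263, -0.0864, -0.0006, -0.0001, 0.034]
```

Request:
step_arm([
  [0,0,-0.086,0,0,0,-0.7],
  [-0.05,0.1,-0.086,0,0,0.034,-0.7],
  [-0.213,0.426,-0.086,0,0,0.034,-0.7],
  [-0.213,0.426,-0.086,0,0,0.034,-0.7],
  [-0.213,0.426,-0.086,0,0,0.034,-0.7],
  [-0.213,0.426,-0.086,0,0,0.034,-0.7],
  [-0.213,0.426,-0.086,0,0,0.034,-0.7],
  [-0.213,0.426,-0.086,0,0,0.034,-0.7],
  [-0.213,0.426,-0.086,0,0,0.034,-0.7],
  [-0.213,0.426,-0.086,0,0,0.034,-0.7],
])

```text
clock: 10.8
tcp_pos: [0.6635, -0.0211, 0.1501]
orientation: [-2.316, -2.119, 0.004]
contact_force: [0.3, 0.1, -0.8]
grip_width: 0.0725
```

Run:
```python
from h import *
print(st());f=wrist('plate_yellow');save('w4',f['img'])
print(row((.664,-.0215),.0705,-1.66))
f=grab_frame('top');print('red',plate(f,'plate_red',.012,intray(-.091)))
e=np.array([np.cos(TA),np.sin(TA)]);d=plate(f,'plate_red',.012,intray(-.091))
if d: print((d[0][0]-TR)@e,(d[0][0]-TR)@[-e[1],e[0]])
```

```text
[10.8, array([ 0.6635, -0.0211,  0.1501]), array([ 0.3,  0.1, -0.8]), 0.0725, 0.0539]
plate_yellow 0.83 [354.  212.4] [33. 55.] -1.452 ext [ 8. 28. 15. 44.]
plate_yellow 0.64 [664.1 -20.2] [110.6  56.9] -1.668 ext [320. 203.  84. 145.]
[-0.0003, 0.0013, 0.1589, -0.0006, 0.0, 0.0001]
red ((array([0.4382, 0.0563]), array([109.5,  57.2]), np.float64(-1.456)), 0.62)
-0.09001439441961503 -0.0029746928026231265
```

View pics/w4.png

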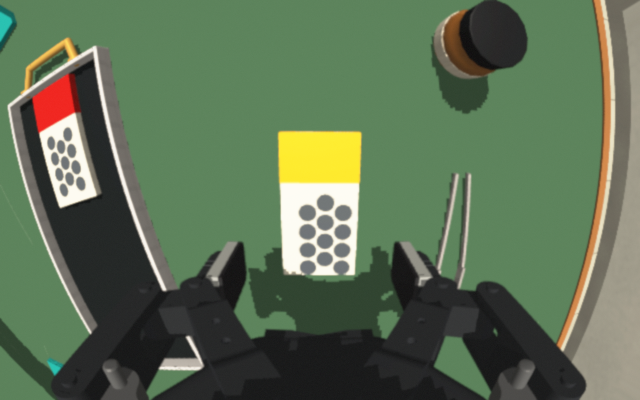

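Red is lying straight in the tray, at left around (65,140). Yellow is at (320,203), centred between the jaws. The forceps are to the right, clear of the fingers.

Request:
step_arm([
  [0.002,0.001,0.1,0,0,0.0,-0.7],
  [0.002,0.001,0.14,0,0,0,-0.7],
  [0.002,0.001,0.159,0,0,0,-0.7],
  [0.002,0.001,0.159,0,0,0,-0.7],
  [0.002,0.001,0.159,0,0,0,1],
  [0.002,0.001,0.159,0,0,0,1],
  [0.002,0.001,0.159,0,0,0,1],
  [0.002,0.001,0.159,0,0,0,1],
  [0.002,0.001,0.13,0,0,0,1],
  [0.002,0.001,0.06,0,0,0,1],
])

```text
clock: 12.3
tcp_pos: [0.663, -0.0206, 0.1194]
orientation: [-2.314, -2.117, 0.008]
contact_force: [0.6, 0.2, -0.0]
grip_width: 0.0547
```

Run:
```python
from h import *
print(st());print(intray(-.016,-.001),row(intray(-.016,-.001),.15,TA),row(intray(-.016,-.001),.15,TA,.107))
```

```text
[12.3, array([ 0.663 , -0.0206,  0.1194]), array([ 0.6,  0.2, -0. ]), 0.0547, 0.0539]
[ 0.44907924 -0.01693709] [-0.0306, -0.4271, -0.0581, -0.0011, -0.0, -0.0334] [-0.0306, -0.4271, -0.0581, 0.0006, 0.0169, -0.0334]
```

Run:
```python
from h import *
print(row(intray(-.010,-.001),.15,TA,.109))
```

```text
[-0.0424, -0.4247, -0.0581, 0.0007, 0.0172, -0.0334]
```

Request:
step_arm([
  [0,-0.03,-0.058,0,0,0,1],
  [-0.01,-0.13,-0.058,0,0,-0.02,1],
  [-0.02,-0.24,-0.058,0,0.01,-0.033,1],
  [-0.03,-0.34,-0.058,0.001,0.017,-0.033,1],
  [-0.042,-0.41,-0.058,0.001,0.017,-0.033,1],
  [-0.042,-0.425,-0.058,0.001,0.017,-0.033,1],
  [-0.042,-0.425,-0.058,0.001,0.017,-0.033,1],
  [-0.042,-0.425,-0.058,0.001,0.017,-0.033,1],
  [-0.042,-0.425,-0.058,0.001,0.017,-0.033,1],
  [-0.042,-0.425,-0.058,0.001,0.017,-0.033,1],
])

```text
clock: 13.55
tcp_pos: [0.4502, -0.0225, 0.1499]
orientation: [-2.03, -2.286, -0.107]
contact_force: [-0.3, 0.0, -0.6]
grip_width: 0.0545
```

Run:
```python
from h import *
print(st());print(row(intray(-.010,-.001),.081,TA,.109))
f=grab_frame('wrist');save('w5',f['img'])
```

```text
[13.55, array([ 0.4502, -0.0225,  0.1499]), array([-0.3,  0. , -0.6]), 0.0545, 0.0539]
[-0.0156, -0.0005, 0.1369, -0.0003, 0.0002, -0.0004]
```

View pics/w5.png

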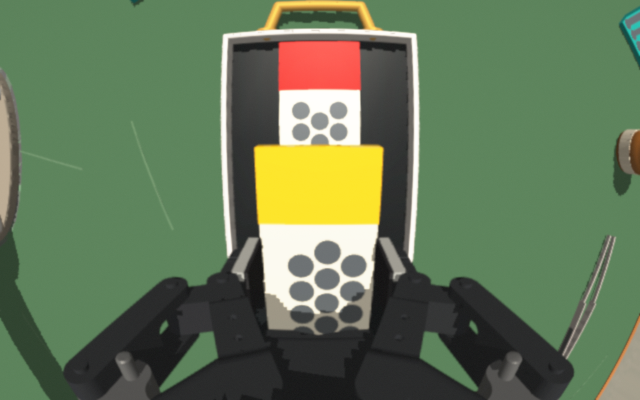

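Red lies against the handle wall, with its band at (320,65). Yellow is in line with it, with the band end at row 147. I lower it now.

Request:
step_arm([
  [-0.005,0,0.05,0,0,0,1],
  [-0.012,0,0.1,0,0,0,1],
  [-0.0145,0,0.127,0,0,0,1],
  [-0.0155,0,0.136,0,0,0,1],
  [-0.0155,0,0.137,0,0,0,1],
  [-0.0155,0,0.137,0,0,0,1],
  [-0.0155,0,0.137,0,0,0,-0.7],
  [-0.0155,0,0.137,0,0,0,-0.7],
  [-0.0155,0,0.137,0,0,0,-0.7],
  [-0.013,0,0.09,0,0,0,-0.7],
])

```text
clock: 14.85
tcp_pos: [0.4491, -0.024, 0.1037]
orientation: [-2.028, -2.285, -0.105]
contact_force: [-0.6, 0.7, -0.2]
grip_width: 0.0726
```

Run:
```python
from h import *
print(st());print(row((.4515,.380),.15,-1.185))
```

```text
[14.85, array([ 0.4491, -0.024 ,  0.1037]), array([-0.6,  0.7, -0.2]), 0.0726, 0.0539]
[0.807, 0.1001, -0.0054, 0.0015, -0.0173, -0.0425]
```

Request:
step_arm([
  [0,0,-0.1,0,0,0,-0.7],
  [0.1,0.02,-0.1,0,-0.017,0,-0.7],
  [0.807,0.1,-0.005,0.001,-0.017,-0.0425,-0.7],
  [0.807,0.1,-0.005,0.001,-0.017,-0.0425,-0.7],
  [0.807,0.1,-0.005,0.001,-0.017,-0.0425,-0.7],
  [0.807,0.1,-0.005,0.001,-0.017,-0.0425,-0.7],
  [0.807,0.1,-0.005,0.001,-0.017,-0.0425,-0.7],
  [0.807,0.1,-0.005,0.001,-0.017,-0.0425,-0.7],
  [0.807,0.1,-0.005,0.001,-0.017,-0.0425,-0.7],
  [0.807,0.1,-0.005,0.001,-0.017,-0.0425,-0.7],
])

```text
clock: 16.1
tcp_pos: [0.4513, 0.3792, 0.1493]
orientation: [1.754, 2.606, 0.003]
contact_force: [0.6, 0.4, -0.5]
grip_width: 0.0726
```

Run:
```python
from h import *
print(st());f=wrist('plate_blue');save('w6',f['img'])
print(row((.4515,.380),.0705,-1.185))
f=grab_frame('top');save('t2',f['img'])
e=np.array([np.cos(TA),np.sin(TA)])
for t,x,z in [('plate_red',-.1,.012),('plate_yellow',-.017,.018)]:
  d=plate(f,t,z,intray(x));print(t,d)
  if d: print((d[0][0]-TR)@e,(d[0][0]-TR)@[-e[1],e[0]])
a=f['img'][180:275,265:400];w=cv2.resize(grab_frame('wrist')['img'],(480,300))
a=cv2.resize(a,(426,300),interpolation=cv2.INTER_CUBIC)
save('c6',np.vstack([np.pad(a,((0,0),(0,54),(0,0))),w]))
```

```text
[16.1, array([0.4513, 0.3792, 0.1493]), array([ 0.6,  0.4, -0.5]), 0.0726, 0.0539]
plate_blue 0.77 [450.6 383.4] [ 57.4 109.7] -1.183 ext [320. 198.  83. 145.]
[0.0037, 0.0003, 0.1579, 0.0004, -0.0, -0.0003]
plate_red None
plate_yellow ((array([ 0.4468, -0.0182]), array([108.5,  56.5]), np.float64(-1.516)), 0.62)
-0.015020952770755342 -0.003414817397568682
```

View pics/c6.png

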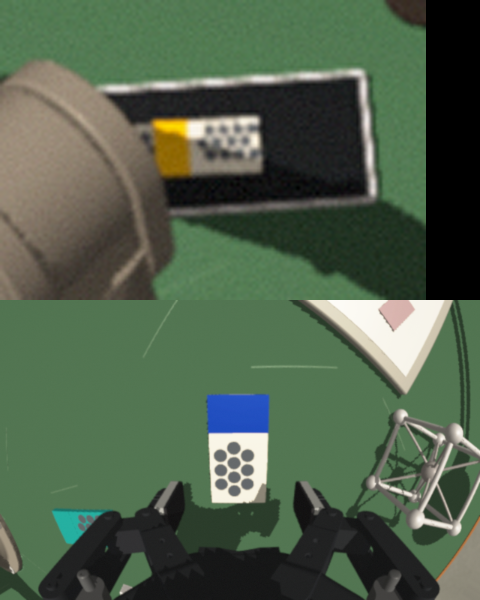

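Yellow lies over red in the tray, shadowed but straight. Blue is centred between the jaws, and the unit cell is clear.

Request:
step_arm([
  [0.0085,0.002,0.1,0,0,0,-0.7],
  [0.0085,0.002,0.14,0,0,0,-0.7],
  [0.0085,0.002,0.1575,0,0,0,-0.7],
  [0.0085,0.002,0.1575,0,0,0,-0.7],
  [0.0085,0.002,0.1575,0,0,0,1],
  [0.0085,0.002,0.1575,0,0,0,1],
  [0.0085,0.002,0.1575,0,0,0,1],
  [0.0085,0.002,0.1575,0,0,0,1],
  [0.0085,0.002,0.13,0,0,0,1],
  [0.0085,0.002,0.05,0,0,0,1],
])

```text
clock: 17.65
tcp_pos: [0.4506, 0.3823, 0.1247]
orientation: [1.756, 2.605, 0.0]
contact_force: [-0.3, -0.1, -0.5]
grip_width: 0.0541
```

Run:
```python
from h import *
print(st());print(row(intray(.064,-.001),.15,TA,.109))
```

```text
[17.65, array([0.4506, 0.3823, 0.1247]), array([-0.3, -0.1, -0.5]), 0.0541, 0.0539]
[-0.8935, -0.344, -0.0506, -0.0022, 0.0172, 0.0419]
```

Request:
step_arm([
  [0,0,-0.05,0,0,0,1],
  [-0.1,-0.04,-0.05,0,0,0,1],
  [-0.22,-0.085,-0.05,-0.001,0.005,0.02,1],
  [-0.34,-0.13,-0.05,-0.002,0.01,0.03,1],
  [-0.46,-0.175,-0.05,-0.002,0.017,0.042,1],
  [-0.57,-0.22,-0.05,-0.002,0.017,0.042,1],
  [-0.68,-0.262,-0.05,-0.002,0.017,0.042,1],
  [-0.79,-0.304,-0.05,-0.002,0.017,0.042,1],
  [-0.87,-0.335,-0.05,-0.002,0.017,0.042,1],
  [-0.8935,-0.344,-0.05,-0.002,0.017,0.042,1],
])

```text
clock: 18.9
tcp_pos: [0.4587, -0.0996, 0.1504]
orientation: [-2.036, -2.285, -0.107]
contact_force: [-0.3, 0.9, -0.6]
grip_width: 0.054
```

Run:
```python
from h import *
print(st());print(row(intray(.064,-.001),.081,TA,.109))
f=grab_frame('wrist');save('w7',f['img'])
```

```text
[18.9, array([ 0.4587, -0.0996,  0.1504]), array([-0.3,  0.9, -0.6]), 0.054, 0.0539]
[-0.0082, 0.0009, 0.1387, -0.0, 0.0005, -0.0009]
```

View pics/w7.png

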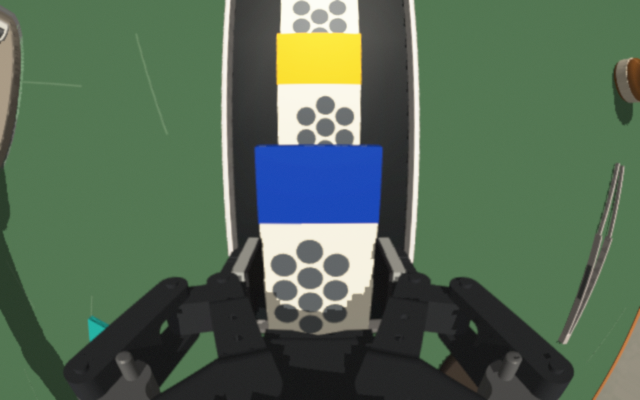

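Red, yellow and blue are in line, with blue's band end at row 147. I lower it now.

Request:
step_arm([
  [-0.005,0.001,0.05,0,0,-0.001,1],
  [-0.007,0.001,0.1,0,0,-0.001,1],
  [-0.008,0.001,0.128,0,0,-0.001,1],
  [-0.008,0.001,0.137,0,0,-0.001,1],
  [-0.008,0.001,0.139,0,0,-0.001,1],
  [-0.008,0.001,0.139,0,0,-0.001,1],
  [-0.008,0.001,0.139,0,0,-0.001,-0.7],
  [-0.008,0.001,0.139,0,0,-0.001,-0.7],
  [-0.008,0.001,0.139,0,0,-0.001,-0.7],
  [-0.008,0.001,0.08,0,0,-0.001,-0.7],
])

```text
clock: 20.2
tcp_pos: [0.4581, -0.0989, 0.1091]
orientation: [-2.025, -2.29, -0.105]
contact_force: [-0.6, 0.2, -0.2]
grip_width: 0.0728
```

Request:
step_arm([
  [0,0,-0.15,0,0,0,-0.7],
  [0,0,-0.3,0,0,0,-0.7],
  [-0.1,0,-0.3,0,-0.017,0,-0.7],
  [-0.5,0,-0.3,0,-0.017,0,-0.7],
  [-0.5,0,-0.3,0,-0.017,0,-0.7],
  [-0.5,0,-0.3,0,-0.017,0,-0.7],
  [-0.5,0,-0.3,0,-0.017,0,-0.7],
  [-0.5,0,-0.3,0,-0.017,0,-0.7],
  [-0.5,0,-0.3,0,-0.017,0,-0.7],
  [-0.5,0,-0.3,0,-0.017,0,-0.7],
])

```text
clock: 21.45
tcp_pos: [0.4914, -0.3597, 0.2319]
orientation: [-2.076, -2.354, 0.003]
contact_force: [0.2, 0.9, 0.1]
grip_width: 0.0724
```

Run:
```python
from h import *
print(st());e=np.array([np.cos(TA),np.sin(TA)])
for n in ['top','scene']:
  f=grab_frame(n)
  for t,x,z in [('plate_red',-.1,.012),('plate_yellow',-.017,.018),('plate_blue',.056,.018)]:
    d=plate(f,t,z,intray(x))
    print(n,t,d, d and np.round([(d[0][0]-TR)@e,(d[0][0]-TR)@[-e[1],e[0]]],4))
    if n=='top':
      print('  band',[(np.round((toworld(f,q['point'],z-.003)[:2]-TR)@e,4),round(q['p'],2)) for q in tip_of(t+'_band',f)[:2]])
  if n=='scene': save('s2',cv2.resize(f['img'][140:260,230:430],(800,480),interpolation=cv2.INTER_CUBIC))
```

```text
[21.45, array([ 0.4914, -0.3597,  0.2319]), array([0.2, 0.9, 0.1]), 0.0724, 0.0539]
top plate_red ((array([0.4363, 0.0739]), array([73.6, 57.3]), np.float64(-1.435)), 0.67) [-0.1077 -0.0027]
  band [(np.float64(-0.1451), 0.81)]
top plate_yellow ((array([ 4.458e-01, -3.000e-04]), array([72.5, 56.5]), np.float64(-1.516)), 0.81) [-0.0329 -0.0023]
  band [(np.float64(-0.0763), 0.85), (np.float64(-0.2325), 0.85)]
top plate_blue ((array([ 0.4552, -0.0903]), array([108.7,  56.9]), np.float64(-1.474)), 0.86) [ 0.0576 -0.0038]
  band [(np.float64(0.0007), 0.6)]
scene plate_red ((array([0.4443, 0.0593]), array([109.2,  66.2]), np.float64(-1.465)), 0.55) [-0.0923  0.0034]
scene plate_yellow ((array([0.4483, 0.0005]), array([79.3, 63.7]), np.float64(-1.366)), 0.85) [-0.0334  0.0003]
scene plate_blue ((array([ 0.4629, -0.0878]), array([109.7,  62.8]), np.float64(-1.39)), 0.84) [0.056  0.0042]
```

View pics/s2.png

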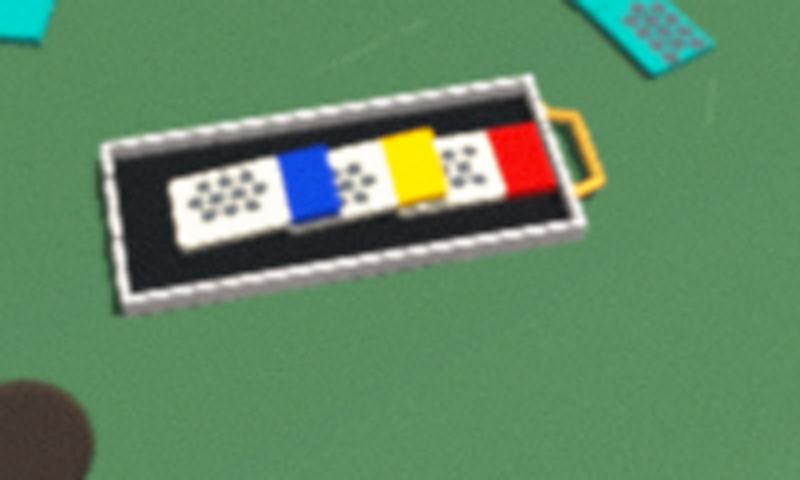

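The row is laid. Red's band is at the wall, and about 73 mm of red and of yellow shows, so each overlap is about 37 mm. The plates are straight to within about 0.08 rad.

```bash
python3 -c "
from h import *
print(r.hand_in(),st())"
```

```text
the job is handed in; nothing more can be done
the job is handed in; nothing more can be done
```

The three plates are laid shingled along the middle of the tray, bands towards the brass handle, and the job is handed in. The arm was finished and clear after about 21 s of the 69 s allowed. The simulator reports no verdict, so the checks below are my own.

**How it went:** I laid red level, its band end about 3–5 mm from the handle wall. Yellow and then blue I lowered with a tilt of about 0.11 rad, so they came down at the slope they lie at. The first grasp on red missed: the jaws shut on top of the plate, pressing with about 16 N. I lifted, opened, went 10 mm lower and gripped it properly.

**Last checks:**

| Check | Top camera | Scene camera |
|---|---|---|
| Offset from the tray's centre line (limit 16 mm) | within 4 mm | within 4.2 mm, opposite side |
| Angle off straight (limit 0.15 rad) | up to 0.07 rad | up to 0.08 rad, opposite sense |
| Red's band end to the wall (limit 12 mm) | about 5 mm | about 3 mm |
| Overlaps (limits 18 to 67 mm) | about 37 mm each | about 31 mm (blue on yellow); no usable red reading |

- **Camera disagreement:** the cameras put the offsets and angles on opposite sides. The scene camera also sees the plates' side faces, which probably explains it. Both stay within the limits.
- **Bystanders:** I kept clear of the other things on the desk but did not re-measure them at the end.

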